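Bring the project box up for its bench test

ROBOT

A 6-joint arm with a two-finger parallel gripper is mounted at the origin on the work surface. World frame = base frame: x ahead of the robot, y to its left, z up, the work surface at z = 0. Lengths are in mm, angles in rad, forces in N, time in s.
With the tool pointing down it reaches from about 350 to 875 mm from the base axis. Payload 4.2 kg.
Tool frame: the origin (TCP) lies at the very end of the fingers, on their centre line; the grasp point (between the pads) lies 19 mm behind it; z points along the fingers, y is the direction in which the jaws open and shut (so a half turn about z gives the same grasp; the last joint's range is limited). The gripper opens to 85 mm and grips with 20 to 120 N. Pads are 22 mm wide; open, the fingers measure 114 mm over their backs; the gripper's body (76 mm by 85 mm) begins 54 mm behind the grasp point. The pads swing forward as they close: fully open they stand 13 mm farther back than shut.
Start: joints at [1.558, 0.385, 0.008, 0, -1.194, -0.259], TCP at [167.759, 602.043, 231.312] pointing down, gripper open.
Joint ranges: [-3.14, 3.14], [-1.21, 2.06], [-1.07, 1.41], [-3.16, 2.05], [-2.99, -0.16], [-3.1, 3.1]. Speed limits (rad/s): [2.79, 2.79, 3.14, 3.14, 3.14, 3.14].

INTERFACE

Orientations are given as a 3x3 rotation matrix whose columns are the frame's x, y, z axes.
In Python, from rig import get_state, read_camera, camera_info, sign_off gives the robot as it stands. The module is installed in compiled form; this text tells all that it offers.
- The arm moves only by the tool apply_moves, never from a script. Its argument "rows" is one flat list of numbers, 7 for each row, row after row: the shift along the world's x, y, z in m, then the turn, a rotation vector about the world's x, y, z in rad, then the finger opening in m, from 0 to 0.0854. A call has exactly 8 rows; each row shifts and turns the commanded pose from where the row before left it; what a row does not reach is not made up. A row lasts 1/12 s, in which the tool goes at most 41.7 mm and 7.16 degrees, less where a joint would pass 70% of its speed; a pose out of reach is approached as far as the arm can. A call with a gripper value outside its range is refused whole. The fingers move at their own pace and stop on an object; "force" is the grip in N (left out, the last holds). Time passes only in rows, so rows that do not move let the fingers close, or fill a call up. It gives the time, the measured TCP pose, the force and the opening at its end, in the units of the state.
- get_state(): the state, without advancing time (a new reading comes with each control period).
- read_camera(name): name is "scene" or "top" or "wrist"; returns the picture (400x640x3 uint8, red, green, blue); there is no depth.
- camera_info(name): a dict with "fx", "fy", "cx", "cy" (pixels), "rvec" (rotation vector, rad) and "tvec" (3), from world to camera coordinates, as OpenCV has them; the wrist camera has in their place "T_tool_cam" (4x4, takes a point from camera to tool coordinates, whose origin is the TCP and whose axes are the flange's). Camera axes: x right, y down, z forward; pixel columns grow to the right and rows downward; lengths in mm; the calibration is good to about 2 mm. A picture is of the moment at which its call begins: read the wrist's pose just before it. camera_info takes no time and is no camera call.
- sign_off(): hands the job in, once; it reports no verdict.
The state is a dict: "time": time; "joint_positions": joint angles; "dq": joint speeds; "tau": joint torques, N m; "tool_pos": TCP position; "tool_rot": TCP orientation; "ft_force": force on the tool from outside, world axes, zero at the start; "torque": the same for the moment, N m; "finger_gap": finger opening in mm.
Only numpy, scipy, OpenCV 4.12 (cv2) and the standard library are available. Lean on these libraries where they do the work, as an engineer would, in place of code of your own. Each camera call takes 0.05 s, during which the arm holds its last target. There are 200 camera calls.

TASK

Start the grey project box for its bench test with the closed fingertips: first press the raised, white-dotted end of its black rocker switch fully down so that the rocker tips over, then push the square yellow latch fully in so that it stays in, and then press the round blue button fully down and let it come back up. Leave the red button unpressed, and do not pick up or shift the magnifier, the soldering stand or the two tweezers that stand around it. Finish with the rocker still tipped over and the latch still in.

Things in the scene. Friction and masses are not known exactly. Their poses are not given: they have to be found in the camera images.
- project_box: Grey plastic box, 120 mm (its x) by 250 mm (its y) by 50 mm high, fixed flat on the green mat (3 mm thick). Origin: centre of its underside; z up. On its top four controls stand in a row along its y, 56 mm apart, in any order: black rocker, yellow latch, blue button, red button.
- rocker_on_end (a point): Point on the upper face of the black rocker at the white dot's end (the ON end), 18 mm from the rocker's pivot, which lies from it in the +x direction of this point (and 6 mm below the face). The rocker is 46 mm long along x, 24 mm wide along y and 12 mm thick; its face stands 20 mm above the box's top when level, in a grey frame of 56 by 34 mm that is 8 mm high. Site axes: x along the rocker from the ON end to the other end, z out of its face, so they tilt with it.
- rocker (a joint): Angle of the rocker in rad: 0 = OFF (ON end raised, 0.2 rad off level), 0.4 = ON, at its stop (ON end down). It stays where it is left (friction; about 2 N at the ON end tips it, up to about 5 N nearer the pivot). It starts between 0 and 0.06.
- latch_top (a point): Centre of the top of the yellow square push latch, 26 by 26 mm, 24 mm above the box's top when out; it moves with the latch. Black square housing 42 by 42 mm, 12 mm high. z up, x and y along the box's.
- latch (a joint): How far the yellow latch is pushed in, in m: 0 = out, 0.007 = fully in. It takes about 4 N and stays where it is left.
- blue_button_top (a point): Centre of the top of the round blue spring button, 26 mm across, 22 mm above the box's top when up; it moves with the button. Black round housing 42 mm across, 12 mm high. z up.
- blue_button (a joint): How far the blue button is down, in m: 0 = up, 0.006 = fully down (about 5 N). It springs back when let go.
- red_button_top (a point): Centre of the top of the round red spring button, same size and build as the blue one. Not to be pressed.
- red_button (a joint): How far the red button is down, in m: 0 = up, 0.006 = fully down.
- magnifier: Loose plastic magnifier on a round black base 76 mm across, upright lens 94 mm across, 172 mm high in all, standing on the mat beside the +y end of the box. Origin: centre of the underside.
- solder_stand: Loose black metal soldering stand, base 160 mm (x) by 85 mm (y), with a yellow sponge and a slanting coil holder, about 145 mm high, on the mat beside the -y end of the box. Origin: centre of the underside.
- tweezers_a: Loose steel tweezers, 130 mm long along y, 8 mm high, lying flat on the mat along the -x side of the box. Origin: middle of the underside.
- tweezers_b: Loose steel tweezers, 115 mm long along y, 8 mm high, lying beside the longer ones, farther from the box. Origin: middle of the underside.

How it is judged (in metres and radians):
On the way, in this order (a step that is already met when the one before it is completed fails the run):
1. the rocker is tipped over to ON while the latch is out (value of joint rocker above 0.33 rad and value of joint latch below 0.003 m), for 0.1 s.
2. the yellow latch is pushed in, the rocker staying ON (value of joint rocker above 0.33 rad and value of joint latch above 0.0055 m), for 0.1 s.
3. the blue button is pressed down, with rocker ON and latch in (all of step 2 and value of joint blue_button above 0.0045 m), for 0.03 s.
At the end, for the whole second after the job is handed in: Rocker past 0.33 rad of 0.4, latch in by more than 5.5 mm of 7, blue and red buttons up (less than 1.5 mm down), each bystander within 15 mm of where it started (all of step 2 and value of joint each of blue_button, red_button below 0.0015 m and distance of each of magnifier, solder_stand, tweezers_a, tweezers_b from where it was at the start of the episode below 0.015 m); the robot touches nothing.
It fails at once if the latch is pushed in before the rocker is ON (value of joint latch above 0.003 m and value of joint rocker below 0.3 rad).
It fails at once if the blue button is pressed before the rocker is ON and the latch is in (value of joint blue_button above 0.003 m and (value of joint latch below 0.005 m or value of joint rocker below 0.3 rad)).
It fails at once if the red button is pressed (value of joint red_button above 0.0025 m).
It fails at once if the magnifier, the soldering stand or one of the tweezers is shifted or lifted by more than 15 mm (distance of any of magnifier, solder_stand, tweezers_a, tweezers_b from where it was at the start of the episode above 0.015 m).
It also fails if it takes over 38 s, if anything falls off the work surface, if the arm or the gripper's body presses on something with over 40 N, if the wrist force passes 120 N, or if a joint passes its speed limit or range.

## Working session

There is one attempt and no reset: what is moved stays moved. The work goes in short steps, Python scripts to look and compute and a tool call to move; the robot and the scene stay as the last step left them, time stands still between calls to the robot, and variables do not carry over. Pictures are saved under pics/ and viewed, about 8 in all and at most 12, crops included, and the job is handed in when it is done.

Besides the shell and the picture viewer there is one more tool, called by a JSON object that holds its "method" and its "body", one argument or row to a line. apply_moves: Moves the arm, as the interface text tells. Its arguments: {"type":"object","properties":{"rows":{"type":"array"},"force":{"type":"number"}},"required":["rows"]}

```bash
mkdir -p pics; python3 - <<'E'
from rig import *
import cv2,numpy as np
s=get_state();print(s)
for n in("scene","top"):
    print(n,camera_info(n)); cv2.imwrite(f"pics/{n}0.png",read_camera(n)[:,:,::-1])
print(camera_info("wrist"))
E
```

```text
{'time': 0.0, 'joint_positions': array([ 1.55757128e+00,  3.85574372e-01,  6.63380427e-03, -5.18717523e-04,
       -1.19397707e+00, -2.58601375e-01]), 'dq': array([ 0.0003833 , -0.00207142,  0.00181571,  0.00108085, -0.00186883,
        0.00221215]), 'tau': array([-1.32619784e-04, -3.92286587e+01,  1.88399488e+01,  4.18620989e+00,
       -4.58254537e-03, -1.72262919e-06]), 'tool_pos': array([167.62573286, 601.50395162, 230.21101188]), 'tool_rot': array([[ 9.63230744e-01, -2.68675033e-01, -5.10335008e-04],
       [-2.68675507e-01, -9.63228426e-01, -2.11470388e-03],
       [ 7.65989478e-05,  2.17406231e-03, -9.99997634e-01]]), 'ft_force': array([ 0.04707781,  0.4098109 , -0.55407294]), 'torque': array([-0.00529524, -0.01557247, -0.03168553]), 'finger_gap': 85.37412024395417}
scene {'fx': 370.2868573907809, 'fy': 370.2868573907809, 'cx': 316.0724929232169, 'cy': 195.44148819086334, 'rvec': array([ 1.79687874,  1.88977197, -0.63762543]), 'tvec': array([ -34.22430731, -406.61274976, 1117.33854074])}
top {'fx': 426.7346202768303, 'fy': 426.7346202768303, 'cx': 320.92184863610953, 'cy': 199.11677924461395, 'rvec': array([ 2.05360806, -2.15301553,  0.25131421]), 'tvec': array([ 64.30096633, 589.81679147, 904.44638346])}
{'fx': 311.59439550656083, 'fy': 311.59439550656083, 'cx': 318.97050973254295, 'cy': 198.0694765244415, 'T_tool_cam': array([[-5.66153221e-04, -9.46688964e-01, -3.22148546e-01,
         8.31372741e+01],
       [ 9.99999823e-01, -4.77396979e-04, -3.54515551e-04,
         4.02699487e-01],
       [ 1.81823217e-04, -3.22148690e-01,  9.46689067e-01,
        -1.42865361e+02],
       [ 0.00000000e+00,  0.00000000e+00,  0.00000000e+00,
         1.00000000e+00]])}
```

View pics/top0.png

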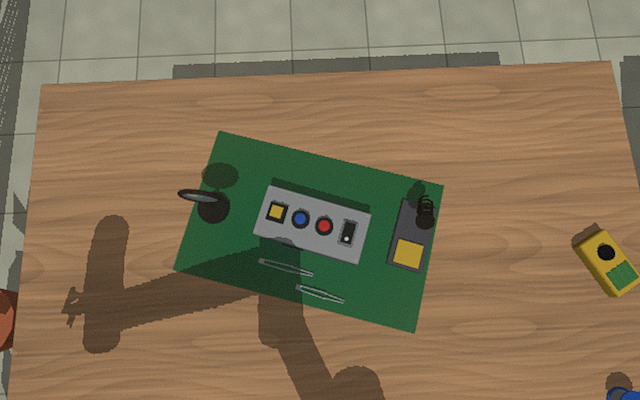

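View pics/scene0.png

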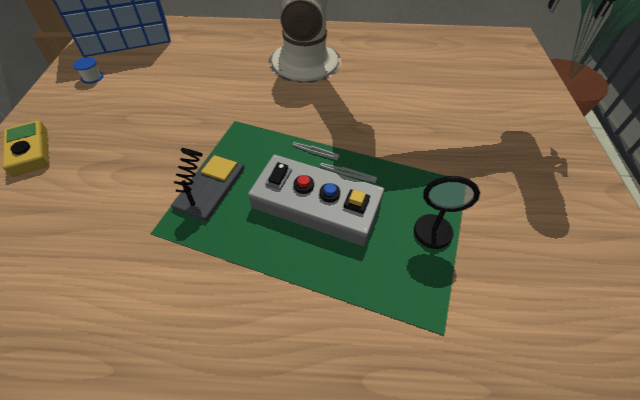

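Top view: the box shows latch (276,212), blue (301,219), red (324,226) and rocker (347,233), with the white dot at its lower end (347,239), toward the tweezers and box −x. The magnifier is at left, the stand at right, and the tweezers lie below the box. The scene view has the same order.

```bash
cat >h.py <<'E'
from rig import *
import cv2,numpy as np
def cam(n,s=None):
    i=camera_info(n);K=np.array([[i['fx'],0,i['cx']],[0,i['fy'],i['cy']],[0,0,1]])
    if n=='wrist':
        T=i['T_tool_cam'];R=s['tool_rot']@T[:3,:3];c=s['tool_rot']@T[:3,3]+s['tool_pos'];return K,R,c
    R=cv2.Rodrigues(i['rvec'])[0].T;return K,R,-R@i['tvec']
def ray(C,uv):
    K,R,c=C;return c,R@np.linalg.inv(K)@np.array([*uv,1.])
def onz(C,uv,z):
    c,d=ray(C,uv);return c+d*(z-c[2])/d[2]
def tri(rs):
    A=0;b=0
    for c,d in rs:
        d=d/np.linalg.norm(d);P=np.eye(3)-np.outer(d,d);A=A+P;b=b+P@c
    return np.linalg.solve(A,b)
def masks(im):
    r,g,b=[im[:,:,k].astype(int) for k in range(3)]
    return dict(yellow=(r>140)&(g>110)&(b<100)&(r-b>90),blue=(b>r+50)&(b>g+30)&(b>90),red=(r>g+80)&(r>b+80),white=(im.min(2)>185))
def blobs(im,name,box):
    x0,y0,x1,y1=box;m=np.zeros(im.shape[:2],np.uint8);m[y0:y1,x0:x1]=masks(im)[name][y0:y1,x0:x1]
    n,l,st,ce=cv2.connectedComponentsWithStats(m)
    return sorted([(int(st[k,4]),ce[k].round(1)) for k in range(1,n) if st[k,4]>2],key=lambda t:-t[0])[:3]
E
python3 - <<'E'
from h import *
Z=dict(yellow=77,blue=75,red=75,white=76.6)
ims={n:cv2.imread(f"pics/{n}0.png")[:,:,::-1] for n in("top","scene")}
bx=dict(top=dict(yellow=(255,190,292,230),blue=(285,200,315,235),red=(310,210,338,245),white=(338,220,358,250)),
 scene=dict(yellow=(340,180,375,215),blue=(315,175,345,205),red=(288,165,318,200),white=(262,155,295,190)))
for k in Z:
    rs=[]
    for n in bx:
        B=blobs(ims[n],k,bx[n][k]);print(k,n,B)
        if B: print('   ',onz(cam(n),B[0][1],Z[k]).round(1)); rs.append(ray(cam(n),B[0][1]))
    if len(rs)==2: print('   tri',tri(rs).round(1))
E
```

```text
yellow top [(122, array([275.6, 211.2]))]
    [567.  139.3  77. ]
yellow scene [(125, array([357.2, 195.6]))]
    [567.8 138.9  77. ]
   tri [567.2 139.2  76.2]
blue top [(101, array([299.8, 218.3]))]
    [548.7  85.8  75. ]
blue scene [(102, array([329.7, 187.8]))]
    [550.   86.1  75. ]
   tri [548.9  86.   73.7]
red top [(92, array([323.7, 225.4]))]
    [530.1  33.2  75. ]
red scene [(98, array([303.1, 179.4]))]
    [531.5  33.1  75. ]
   tri [530.4  33.   73.7]
white top [(3, array([346.3, 238.3]))]
    [498.7 -15.3  76.6]
white scene [(4, array([280.5, 165.5]))]
    [498.5 -15.2  76.6]
   tri [498.7 -15.2  76.8]
```

```bash
python3 - <<'E'
from h import *
T=cam('top');S=cam('scene')
ex=np.array([.945,-.327]);ey=np.array([.327,.945])
def rel(p): d=p[:2]-np.array([567.4,139.1]);return (d@ex).round(0),(d@ey).round(0)
for nm,uv,z in[("magbase",(213,207),8),("lens r",(216,198),125),("lens l",(178,194),125),("coil",(425,210),100)]:
    p=onz(T,uv,z);print(nm,p.round(0),'box-rel to latch',rel(p))
for nm,uv,z in[("magbase S",(434,231),8),("lensL S",(425,194),125),("lensR S",(478,194),125)]:
    p=onz(S,uv,z);print(nm,p.round(0),rel(p))
E
```

```text
magbase [599. 296.   8.] box-rel to latch (np.float64(-22.0), np.float64(159.0))
lens r [592. 261. 125.] box-rel to latch (np.float64(-17.0), np.float64(124.0))
lens l [604. 343. 125.] box-rel to latch (np.float64(-32.0), np.float64(205.0))
coil [ 550. -190.  100.] box-rel to latch (np.float64(91.0), np.float64(-316.0))
magbase S [595. 298.   8.] (np.float64(-26.0), np.float64(160.0))
lensL S [595. 252. 125.] (np.float64(-11.0), np.float64(116.0))
lensR S [590. 345. 125.] (np.float64(-46.0), np.float64(202.0))
```

{"method": "apply_moves", "body": {
  "rows": [0.0136,-0.0256,0,0,0,-0.0075,0,0.0136,-0.0256,0,0,0,-0.0075,0,0.0136,-0.0256,0,0,0,-0.0075,0,0.0136,-0.0256,0,0,0,-0.0075,0,0.0136,-0.0256,0,0,0,-0.0075,0,0.0136,-0.0256,0,0,0,-0.0075,0,0.0136,-0.0256,0,0,0,-0.0075,0,0.0136,-0.0256,0,0,0,-0.0075,0],
  "force": 40
}}

```text
time: 0.77
tool_pos: [276.8, 395.6, 231.0]
tool_rot: [[0.945, -0.326, -0.0], [-0.326, -0.945, -0.001], [-0.0, 0.001, -1.0]]
ft_force: [0.7, -0.1, 0.2]
finger_gap: -0.2
```

{"method": "apply_moves", "body": {
  "rows": [0.0136,-0.0256,0,0,0,0,0,0.0136,-0.0256,0,0,0,0,0,0.0136,-0.0256,0,0,0,0,0,0.0136,-0.0256,0,0,0,0,0,0.0136,-0.0256,0,0,0,0,0,0.0136,-0.0256,0,0,0,0,0,0.0136,-0.0256,0,0,0,0,0,0.0136,-0.0256,0,0,0,0,0]
}}

```text
time: 1.43
tool_pos: [385.5, 190.9, 231.2]
tool_rot: [[0.946, -0.326, -0.0], [-0.326, -0.946, -0.0], [-0.0, 0.0, -1.0]]
ft_force: [0.7, 0.7, -0.0]
finger_gap: 0.2
```

{"method": "apply_moves", "body": {
  "rows": [0.0136,-0.0256,-0.01,0,0,0,0,0.0136,-0.0256,-0.01,0,0,0,0,0.0136,-0.0256,-0.01,0,0,0,0,0.0136,-0.0256,-0.01,0,0,0,0,0.0136,-0.0256,-0.01,0,0,0,0,0.0136,-0.0256,-0.01,0,0,0,0,0.0136,-0.0256,-0.01,0,0,0,0,0.0136,-0.0256,-0.01,0,0,0,0]
}}

```text
time: 2.1
tool_pos: [494.3, -13.8, 150.5]
tool_rot: [[0.945, -0.326, -0.001], [-0.326, -0.945, -0.0], [-0.001, 0.0, -1.0]]
ft_force: [-0.0, 1.2, 1.1]
finger_gap: 0.1
```

```bash
python3 - <<'E'
from h import *
s=get_state();im=read_camera('wrist');cv2.imwrite('pics/w1.png',im[:,:,::-1])
C=cam('wrist',s);print(s['tool_pos'])
for k,z in dict(yellow=77,blue=75,red=75,white=76.6).items():
    for a,uv in blobs(im,k,(0,0,640,400)): print(k,a,uv,onz(C,uv,z).round(1))
E
```

```text
[494.33115606 -13.80572776 150.53332003]
yellow 4243 [486.5 169. ] [ 484.9 -136.9   77. ]
yellow 1570 [ 91.6 183.5] [567.3 134.3  77. ]
yellow 84 [ 12.7 381.8] [426.5 306.7  77. ]
blue 1067 [168.2 183. ] [549.3  83.   75. ]
red 1006 [243.4 183.4] [531.2  31.4  75. ]
white 7581 [ 96.6 156.7] [583.1 120.6  76.6]
white 4491 [329.7 215.6] [487.3 -20.2  76.6]
white 392 [175.4 270.2] [483.  111.   76.6]
```

View pics/w1.png

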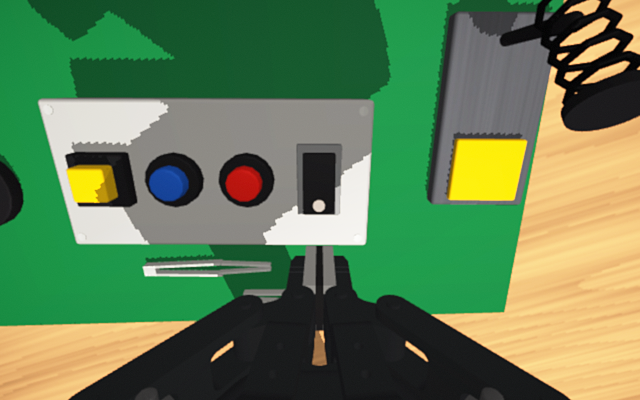

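{"method": "apply_moves", "body": {
  "rows": [0,0,-0.012,0,0,0,0,0,0,-0.012,0,0,0,0,0,0,-0.012,0,0,0,0,0,0,-0.012,0,0,0,0,0,0,-0.01,0,0,0,0,0,0,-0.006,0,0,0,0,0,0,-0.004,0,0,0,0,0,0,-0.002,0,0,0,0]
}}

```text
time: 2.82
tool_pos: [493.9, -12.4, 80.8]
tool_rot: [[0.945, -0.326, -0.001], [-0.326, -0.945, -0.0], [-0.001, 0.001, -1.0]]
ft_force: [-0.3, 0.4, 0.8]
finger_gap: 0.3
```

{"method": "apply_moves", "body": {
  "rows": [0,0,-0.001,0,0,0,0,0,0,-0.001,0,0,0,0,0,0,-0.001,0,0,0,0,0,0,-0.001,0,0,0,0,0,0,-0.001,0,0,0,0,0,0,-0.001,0,0,0,0,0,0,-0.001,0,0,0,0,0,0,-0.001,0,0,0,0]
}}

```text
time: 3.48
tool_pos: [493.8, -12.3, 73.4]
tool_rot: [[0.945, -0.326, -0.001], [-0.326, -0.945, 0.0], [-0.001, 0.0, -1.0]]
ft_force: [-2.0, 0.9, 3.7]
finger_gap: -0.2
```

{"method": "apply_moves", "body": {
  "rows": [0,0,-0.0005,0,0,0,0,0,0,-0.0005,0,0,0,0,0,0,-0.0005,0,0,0,0,0,0,-0.0005,0,0,0,0,0,0,-0.0005,0,0,0,0,0,0,-0.0005,0,0,0,0,0,0,0,0,0,0,0,0,0,0,0,0,0,0]
}}

```text
time: 4.15
tool_pos: [493.0, -12.1, 70.5]
tool_rot: [[0.945, -0.326, -0.002], [-0.326, -0.945, 0.0], [-0.002, 0.001, -1.0]]
ft_force: [-6.4, 4.2, 7.7]
finger_gap: 0.3
```

{"method": "apply_moves", "body": {
  "rows": [0,0,-0.0005,0,0,0,0,0,0,-0.0005,0,0,0,0,0,0,-0.0005,0,0,0,0,0,0,-0.0005,0,0,0,0,0,0,0,0,0,0,0,0,0,0,0,0,0,0,0,0,0,0,0,0,0,0,0,0,0,0,0,0]
}}

```text
time: 4.82
tool_pos: [493.1, -12.1, 70.1]
tool_rot: [[0.946, -0.325, -0.002], [-0.325, -0.946, -0.0], [-0.002, 0.001, -1.0]]
ft_force: [-9.1, 5.5, 18.6]
finger_gap: -0.0
```

```bash
python3 - <<'E'
from h import *
s=get_state();print(s['tool_pos'],s['ft_force'])
im=read_camera('wrist');cv2.imwrite('pics/w2.png',im[:,:,::-1])
E
```

```text
[493.05605468 -12.12113664  70.11185313] [-9.11858535  5.51240098 18.57645692]
```

View pics/w2.png

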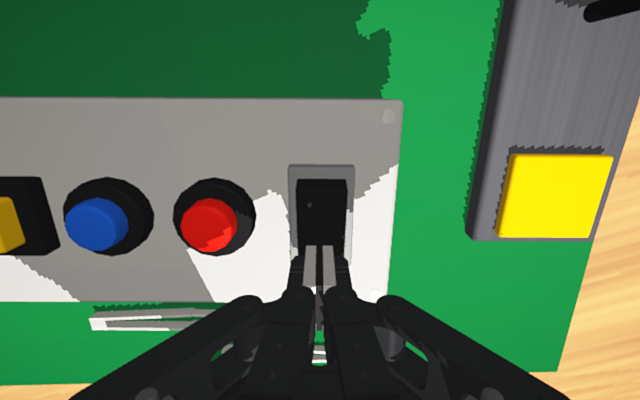

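The force climbed from 8 to 19 N over 0.4 mm, so the rocker is at its stop, and its far end looks raised. Next I lift, move over the latch and check.

{"method": "apply_moves", "body": {
  "rows": [0,0,0.004,0,0,0,0,0,0,0.01,0,0,0,0,0,0,0.012,0,0,0,0,0,0,0.012,0,0,0,0,0,0,0.012,0,0,0,0,0.011,0.0225,0.002,0,0,0,0,0.011,0.0225,0,0,0,0,0,0.011,0.0225,0,0,0,0,0]
}}

```text
time: 5.53
tool_pos: [528.1, 55.7, 120.7]
tool_rot: [[0.945, -0.327, 0.002], [-0.327, -0.945, 0.0], [0.002, -0.001, -1.0]]
ft_force: [0.6, -0.0, 0.3]
finger_gap: -0.0
```

{"method": "apply_moves", "body": {
  "rows": [0.0105,0.0215,0,0,0,0,0,0.0105,0.0215,0,0,0,0,0,0.0105,0.0215,0,0,0,0,0,0.0105,0.0215,0,0,0,0,0,0,0,0,0,0,0,0,0,0,0,0,0,0,0,0,0,0,0,0,0,0,0,0,0,0,0,0,0]
}}

```text
time: 6.2
tool_pos: [568.7, 140.3, 120.0]
tool_rot: [[0.945, -0.326, -0.001], [-0.326, -0.945, -0.0], [-0.0, 0.001, -1.0]]
ft_force: [-0.3, 0.4, 0.9]
finger_gap: -0.1
```

```bash
python3 - <<'E'
from h import *
s=get_state();print(s['tool_pos'],s['ft_force'])
w=read_camera('wrist');c=read_camera('scene')[130:250,220:400];c=cv2.resize(c,None,fx=4,fy=4,interpolation=cv2.INTER_CUBIC)
cv2.imwrite('pics/s3.png',c[:,:,::-1]);cv2.imwrite('pics/w3.png',w[:,:,::-1])
E
```

```text
[568.6997225  140.29571958 120.04826556] [-0.30257983  0.40711629  0.8758164 ]
```

View pics/w3.png

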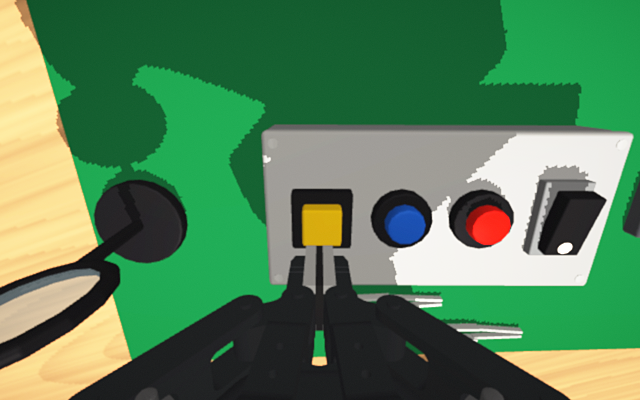

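View pics/s3.png

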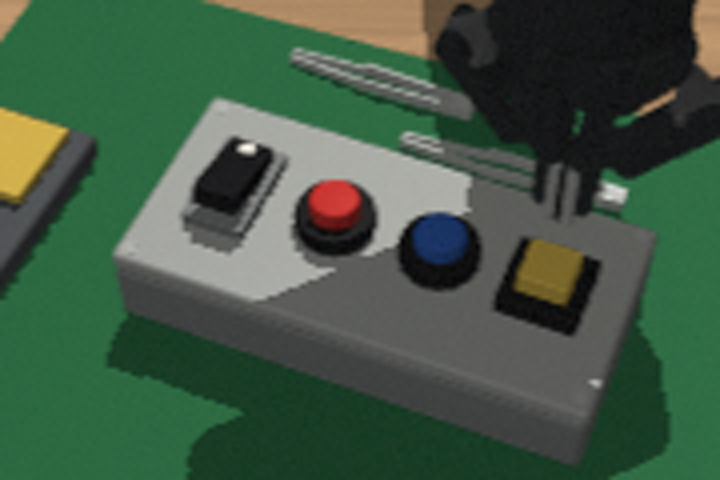

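Both views show the rocker tipped: the far end is raised off its frame and the dot end is down. The finger line (320) is centred on the latch (321,226). Next I press the latch from z = 77 to 70.

{"method": "apply_moves", "body": {
  "rows": [-0.001,-0.001,-0.01,0,0,0,0,0,0,-0.01,0,0,0,0,0,0,-0.01,0,0,0,0,0,0,-0.006,0,0,0,0,0,0,-0.003,0,0,0,0,0,0,-0.002,0,0,0,0,0,0,-0.001,0,0,0,0,0,0,-0.001,0,0,0,0]
}}

```text
time: 6.97
tool_pos: [568.4, 140.3, 77.4]
tool_rot: [[0.946, -0.326, 0.0], [-0.326, -0.946, 0.0], [0.0, -0.0, -1.0]]
ft_force: [1.7, -0.1, -0.5]
finger_gap: 0.2
```

{"method": "apply_moves", "body": {
  "rows": [0,0,-0.001,0,0,0,0,0,0,-0.001,0,0,0,0,0,0,-0.001,0,0,0,0,0,0,-0.001,0,0,0,0,0,0,-0.001,0,0,0,0,0,0,-0.001,0,0,0,0,0,0,-0.0005,0,0,0,0,0,0,0,0,0,0,0]
}}

```text
time: 7.63
tool_pos: [568.4, 140.3, 70.9]
tool_rot: [[0.945, -0.326, 0.001], [-0.326, -0.945, 0.0], [0.001, -0.0, -1.0]]
ft_force: [-0.9, 1.0, 3.5]
finger_gap: 0.4
```

{"method": "apply_moves", "body": {
  "rows": [0,0,-0.0005,0,0,0,0,0,0,-0.0005,0,0,0,0,0,0,-0.0005,0,0,0,0,0,0,-0.0005,0,0,0,0,0,0,0,0,0,0,0,0,0,0,0,0,0,0,0,0,0,0,0,0,0,0,0,0,0,0,0,0]
}}

```text
time: 8.3
tool_pos: [568.5, 140.3, 70.0]
tool_rot: [[0.946, -0.325, 0.001], [-0.325, -0.946, 0.0], [0.001, -0.0, -1.0]]
ft_force: [-2.1, 0.1, 9.1]
finger_gap: -0.2
```

The force reached 9 N at z = 70.0, so the latch is at its stop. Next I lift and go over the blue button.

{"method": "apply_moves", "body": {
  "rows": [0,0,-0.0005,0,0,0,0,0,0,0,0,0,0,0,0,0,0.006,0,0,0,0,0,0,0.012,0,0,0,0,0,0,0.014,0,0,0,0,-0.0065,-0.018,0.012,0,0,0,0,-0.0065,-0.018,0.006,0,0,0,0,-0.006,-0.018,0,0,0,0,0]
}}

```text
time: 8.97
tool_pos: [548.9, 85.3, 119.0]
tool_rot: [[0.946, -0.325, 0.001], [-0.325, -0.946, 0.001], [0.001, -0.001, -1.0]]
ft_force: [-0.2, -0.7, -0.3]
finger_gap: -0.1
```

{"method": "apply_moves", "body": {
  "rows": [0,0,0,0,0,0,0,0,0,0,0,0,0,0,0,0,0,0,0,0,0,0,0,0,0,0,0,0,0,0,0,0,0,0,0,0,0,0,0,0,0,0,0,0,0,0,0,0,0,0,0,0,0,0,0,0]
}}

```text
time: 9.63
tool_pos: [549.2, 86.4, 118.2]
tool_rot: [[0.946, -0.325, -0.0], [-0.325, -0.946, -0.0], [-0.0, 0.0, -1.0]]
ft_force: [0.2, -0.5, 0.1]
finger_gap: 0.2
```

```bash
python3 - <<'E'
from h import *
s=get_state();print(s['tool_pos'],s['ft_force'])
w=read_camera('wrist');c=read_camera('scene')[130:250,220:400];c=cv2.resize(c,(640,427),interpolation=cv2.INTER_CUBIC)
cv2.imwrite('pics/w4.png',cv2.resize(np.vstack([w[100:300],c])[:,:,::-1],(612,600)))
E
```

```text
[549.2070685   86.42636345 118.15669864] [ 0.17941719 -0.4504313   0.0987881 ]
```

View pics/w4.png

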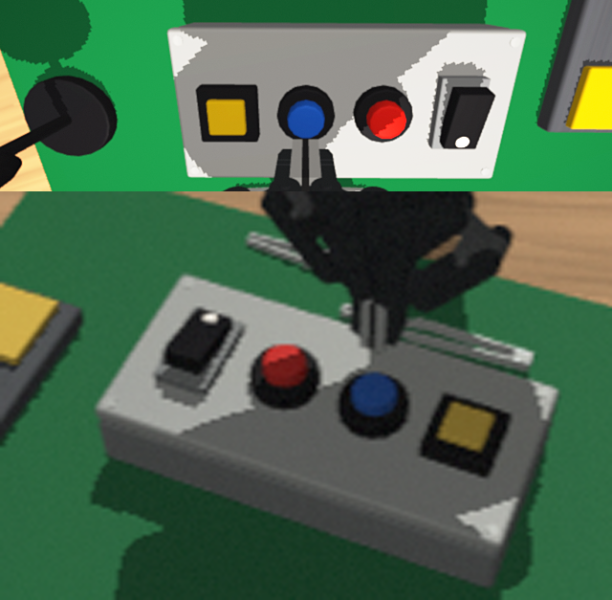

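The latch now sits low in its housing, the rocker is still tipped, and the fingers are centred on the blue button. Next I press it from z = 75 to 69.

{"method": "apply_moves", "body": {
  "rows": [0,0,-0.01,0,0,0,0,0,0,-0.01,0,0,0,0,0,0,-0.01,0,0,0,0,0,0,-0.006,0,0,0,0,0,0,-0.003,0,0,0,0,0,0,-0.002,0,0,0,0,0,0,-0.001,0,0,0,0,0,0,-0.001,0,0,0,0]
}}

```text
time: 10.4
tool_pos: [549.4, 86.2, 75.4]
tool_rot: [[0.945, -0.326, 0.001], [-0.326, -0.945, 0.0], [0.0, -0.0, -1.0]]
ft_force: [0.8, 0.1, 0.4]
finger_gap: 0.1
```

{"method": "apply_moves", "body": {
  "rows": [0,0,-0.001,0,0,0,0,0,0,-0.001,0,0,0,0,0,0,-0.001,0,0,0,0,0,0,-0.001,0,0,0,0,0,0,-0.001,0,0,0,0,0,0,-0.001,0,0,0,0,0,0,-0.0005,0,0,0,0,0,0,0,0,0,0,0]
}}

```text
time: 11.07
tool_pos: [549.5, 86.3, 69.2]
tool_rot: [[0.946, -0.326, 0.001], [-0.326, -0.946, 0.0], [0.001, -0.0, -1.0]]
ft_force: [-0.1, 0.3, 5.4]
finger_gap: 0.4
```

{"method": "apply_moves", "body": {
  "rows": [0,0,-0.0005,0,0,0,0,0,0,-0.0005,0,0,0,0,0,0,-0.0005,0,0,0,0,0,0,-0.0005,0,0,0,0,0,0,0,0,0,0,0,0,0,0,0,0,0,0,0,0,0,0,0,0,0,0,0,0,0,0,0,0]
}}

```text
time: 11.73
tool_pos: [549.5, 86.3, 68.9]
tool_rot: [[0.946, -0.325, 0.001], [-0.325, -0.946, -0.0], [0.001, -0.0, -1.0]]
ft_force: [-4.3, 0.2, 14.9]
finger_gap: -0.3
```

{"method": "apply_moves", "body": {
  "rows": [0,0,0.004,0,0,0,0,0,0,0.01,0,0,0,0,0,0,0.02,0,0,0,0,0,0,0.02,0,0,0,0,0,0,0.02,0,0,0,0,0,0,0.02,0,0,0,0,0,0,0.02,0,0,0,0,0,0,0.02,0,0,0,0]
}}

```text
time: 12.4
tool_pos: [548.6, 86.0, 201.4]
tool_rot: [[0.945, -0.326, -0.001], [-0.326, -0.945, -0.0], [-0.001, 0.0, -1.0]]
ft_force: [0.7, 1.5, -0.8]
finger_gap: -0.2
```

{"method": "apply_moves", "body": {
  "rows": [-0.02,0,0.01,0,0,0,0,-0.02,0,0.01,0,0,0,0,-0.02,0,0,0,0,0,0,-0.02,0,0,0,0,0,0,0,0,0,0,0,0,0,0,0,0,0,0,0,0,0,0,0,0,0,0,0,0,0,0,0,0,0,0]
}}

```text
time: 13.07
tool_pos: [469.8, 86.2, 220.6]
tool_rot: [[0.945, -0.326, -0.0], [-0.326, -0.945, -0.0], [-0.0, 0.0, -1.0]]
ft_force: [0.4, -0.6, 0.1]
finger_gap: -0.3
```

```bash
python3 - <<'E'
from h import *
s=get_state();print(s['time'],s['tool_pos'],s['ft_force'])
c=read_camera('scene');cv2.imwrite('pics/s5full.png',c[:,:,::-1])
t=read_camera('top');cv2.imwrite('pics/t5.png',t[:,:,::-1])
bx=dict(yellow=(335,175,375,215),blue=(315,175,345,205),red=(288,165,318,200))
a=cv2.imread('pics/scene0.png')[:,:,::-1]
for k in bx: print(k,blobs(a,k,bx[k])[:1],blobs(c,k,bx[k])[:1])
w=c[100:290,140:500];w=cv2.resize(w,(800,422),interpolation=cv2.INTER_CUBIC)
cv2.imwrite('pics/s5.png',w[:,:,::-1])
E
```

```text
13.0667 [469.7721467   86.24379605 220.61049013] [ 0.41198593 -0.56617791  0.09590732]
yellow [(125, array([357.2, 195.6]))] [(131, array([356.8, 198.1]))]
blue [(102, array([329.7, 187.8]))] [(82, array([329.1, 188.1]))]
red [(98, array([303.1, 179.4]))] [(53, array([302. , 180.3]))]
```

View pics/s5.png

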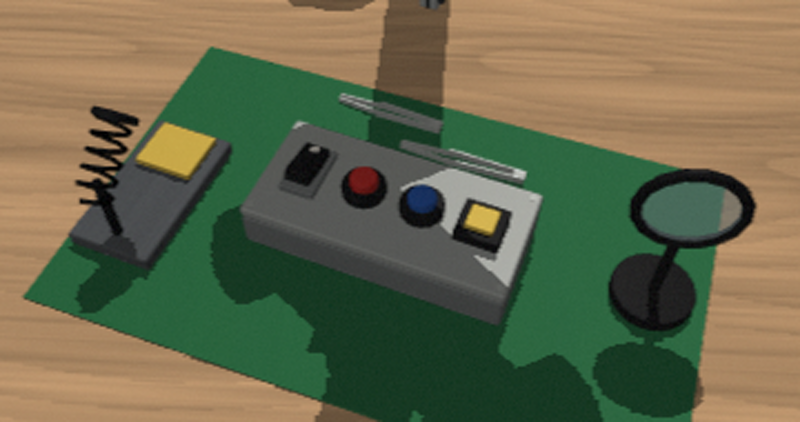

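The blue button hit its stop at 15 N and came back up. The latch stays in (its blob is 2.5 px lower), the rocker is tipped, the bystanders look unmoved and the arm is clear.

```bash
python3 -c "
from rig import *
print(sign_off())"
```

```text
the job is handed in; nothing more can be done
None
```

I did all three presses in order with the closed fingertips and handed the job in after 13 s; sign-off gives no verdict.

| Control | Where it stopped | Force at the stop |
|---|---|---|
| Rocker, dotted end | z ≈ 70 mm | about 19 N |
| Yellow latch | z = 70.0 mm, from 77 mm | about 9 N (normal push about 4 N) |
| Blue button | z = 68.9 mm, from 75 mm | about 15 N (normal push about 5 N) |

- **Controls:** In the last scene picture the rocker is still tipped and the latch is still in, about 2.5 px lower than at the start. The blue button is back up, and the red one was never touched.
- **Bystanders:** The magnifier, stand and both tweezers look unmoved; I judged this by eye and did not measure it.
- **Arm:** It stands clear at z ≈ 220 mm, with almost no force on the wrist.

No check failed. The red button's colour blob was about 1 px off its starting position and smaller, and I put that down to the arm's shadow over it.

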